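# Uncouple the line filter

### The job

Change-over at the filter station: first throw the valve lever out of its end notch into the middle notch, the one marked by two raised studs, and leave it there. Then pull the sprung steel collar of the coupling all the way back towards the valve until the filter cartridge springs out a little, let the collar return, draw the cartridge straight out of the socket and lay it down gently, without dropping it, flat on the floor of the aluminium tray. Leave the other things on the bench undisturbed.

Things in the scene. Friction and masses are not known exactly. Their poses are not given: they have to be found in the camera images.
- station: The fixed filter station: aluminium base plate 110 x 320 x 12 mm; along its y stand the plinth under the filter (y -132 to -24 mm, 28 mm wide, top at z 67), the coupling, and a dark steel valve block (56 x 90 mm, y 64 to 154, top at z 105). Origin at the plate's underside, near its middle; +y points from the filter to the valve, z up. The coupling axis runs along y at x 0, z 90 mm.
- coupling_mouth (a point): Centre of the socket's open end, on the coupling axis (station x 0, y -5, z 90 mm), axes as the station. The bore is 22 mm wide and looks to station -y.
- lever (a joint): Angle (rad) of the valve lever about an upright pivot at station x 0, y 107 mm. Spring detent notches at 0, 0.6 and 1.2; 0.6 is the middle one, marked by two raised studs. Starts at 0, its grip farthest from the filter, and grows towards the filter. Needs up to about 5 N at the grip; let go within 0.3 rad of a notch it snaps in. Stops at -0.12 and 1.32.
- lever_grip (a point): Middle of the upright round black grip on the end of the lever: 18 mm in diameter, 36 mm high (this point is its half height, 138 mm above the bench), 75 mm from the pivot. The flat steel arm runs from its foot (120 mm above the bench) to the pivot.
- marked_notch (a point): Where the middle of the lever's grip stands when the lever is in the marked middle notch (station x -75, y 107, z 138 mm).
- collar (a joint): Travel (m) of the sprung collar: 0 home, 0.014 fully back (towards station +y, the valve). Spring 5 N at home, 10 N fully back; friction of the lock adds a few N at first. The cartridge is unlocked from about 0.009 on; pull to the stop. It springs home when let go.
- collar_mid (a point): Centre of the collar on the coupling axis (moves with it): knurled steel ring about the socket, axis along station y, 40 mm long; waist 42 mm in diameter and 30 mm long between two end flanges 5 mm thick, 50 mm in diameter. At home 90 mm above the bench, 42 mm from the filter's nearer end cap.
- filter_mid (a point): Centre of the loose filter cartridge, y along its length towards the nipple, z up at the start (90 mm above the bench). White round body 38 mm in diameter, 76 mm long, between two square grey end caps 46 x 46 x 12 mm (100 mm over the caps); 10 mm stub at the -y end, steel nipple at the +y end. 0.13 to 0.25 kg. Rests on its caps on the narrow plinth, both sides free.
- nipple_tip (a point): The free end of the filter's grooved steel nipple (20 mm in diameter, 48 mm long, at first 31 mm deep in the socket), on its axis, 98 mm from filter_mid.
- tray_floor (a point): Centre of the inner floor of the loose aluminium tray, 2 mm above its underside. The tray is 100 mm along this x, 190 mm along this y, with a rim 11 mm high and 2 mm thick; 0.5 kg. A cartridge lying flat in it on its caps, lengthwise, has its centre 23 mm above this point; it does not fit crosswise.
- bottle: Bystander: white plastic bottle with a nozzle cap, 64 mm in diameter, 150 mm high, at the back; origin at the centre of its underside.
- dropper: Bystander: small white bottle with a purple cap, 44 mm in diameter, 98 mm high, at the back between station and tray; origin at the centre of its underside.
- carton: Bystander: small cream carton, 50 x 68 x 85 mm, at the back behind the tray; origin at the centre of its underside.
- filter: The same cartridge; origin at the centre of its underside, 23 mm below filter_mid. Locked, it cannot be pulled out. Unlocked, a plunger pushes it 18 mm out along station -y; it then stays loose on the plinth with 13 mm of nipple still in the socket, even when the collar returns.

How it is judged:
On the way, in this order (a step that is already met when the one before it is completed fails the run):
1. the lever is in the marked middle notch (value of joint lever between 0.48 and 0.72 rad), for 0.2 s.
2. the collar is pulled back and the cartridge has sprung out of its lock (value of joint collar above 0.009 m and y of filter_mid in the frame of station below -0.08 m).
3. the cartridge is drawn out: its nipple is clear of the socket (distance between filter_mid and coupling_mouth above 0.102 m).
At the end, for the whole second after the job is handed in: The lever stands in the middle notch (within 0.12 rad), the collar is home again (within 3 mm), and the cartridge lies still and flat inside the tray: its centre 18 to 28 mm above the tray's floor, within 30 mm of the middle across the tray and 55 mm along it, its length level within 0.12 rad (all of step 1 and value of joint collar below 0.003 m and x of filter_mid in the frame of tray_floor between -0.03 and 0.03 m and y of filter_mid in the frame of tray_floor between -0.055 and 0.055 m and z of filter_mid in the frame of tray_floor between 0.018 and 0.028 m and angle between filter_mid's own y axis and vertical between 1.45 and 1.69 rad and linear speed of filter below 0.02 m/s); the robot touches nothing.
It fails at once if the collar is pulled back while the lever is still out of the middle notch (value of joint collar above 0.006 m and (value of joint lever below 0.3 rad or value of joint lever above 0.9 rad)).
It fails at once if the cartridge is dropped (moves faster than 0.7 m/s with no finger on it) (linear speed of filter above 0.7 m/s and contact force between the fingers and filter below 0.1 N).
It fails at once if a bottle or the carton is shifted by more than 30 mm (distance of any of bottle, dropper, carton from where it was at the start of the episode above 0.03 m).
It also fails if it takes over 64 s, if anything falls off the work surface, if the arm or the gripper's body presses on something with over 40 N, if the wrist force passes 120 N, or if a joint passes its speed limit or range.

### The arm

A 6-joint arm with a two-finger parallel gripper is mounted at the origin on the work surface; the furniture and walls round the work are solid. World frame = base frame: x ahead of the robot, y to its left, z up, the work surface at z = 0. Lengths are in m, angles in rad, forces in N, time in s.
With the tool pointing down it reaches from about 0.25 to 0.8 m from the base axis. Payload 3.9 kg.
Tool frame: the origin (TCP) lies midway between the tips of the shut fingers; the grasp point (between the pads) lies env.grip_depth behind it (env.grip_depth is the distance from the TCP to the grasp point, in m); z points along the fingers, y is the line along which they close (so a half turn about z gives the same grasp; the last joint's range is limited). The gripper opens to 85 mm and grips with 20 to 120 N. Pads are 22 mm wide; open, the fingers measure 114 mm over their backs; the gripper's body (76 mm by 85 mm) begins 54 mm behind the grasp point. The pads swing forward as they close: fully open they stand 13 mm farther back than shut.
Start: joints at [0, 0.26, -0.138, 1.173, 0, 1.571], TCP at [0.525, -0, 0.231] pointing down, gripper open.
Joint ranges: [-2.78, 2.78], [-0.83, 1.72], [-1.28, 1.37], [-1.9, 2.12], [-1.57, 1.48], [-3.14, 3.14]. Speed limits (rad/s): [2.57, 2.57, 3.14, 3.14, 3.14, 3.14].

### API

Orientations are given as a rotation vector (axis times angle).
In Python, from plant import env gives the robot as it stands.
- The arm moves only by the tool send_rows, never from a script. Its argument "plan" is one flat list of numbers, 7 for each row, row after row: the opening, from 0 (shut) to 1 (fully open), then the shift along the tool's x, y, z in cm, then the turn, a rotation vector about the tool's x, y, z in rad. A call has exactly 5 rows; each row is the pose to reach, as a shift and turn from the pose commanded when the call began, along the tool's axes at that moment; what a row does not reach only later rows make up. A row lasts 1/10 s, in which the tool goes at most 50 mm and 8.59 degrees, less where a joint would pass 70% of its speed; a pose out of reach is approached as far as the arm can. A call with a gripper value outside its range is refused whole. The fingers move at their own pace and stop on an object; "squeeze" is the grip in N (left out, the last holds). Time passes only in rows, so rows that repeat a pose let the fingers close, or fill a call up. It gives the time, the measured TCP pose, the force, the opening and the grip force at its end, in the units of the state.
- env.get_obs(): the state, without advancing time (a new reading comes with each control period).
- env.capture(name): name is "scene" or "side" or "wrist"; returns a dict with "pixels" (400x640x3 uint8, red, green, blue), "fx", "fy", "cx", "cy" (pixels), "R" (3x3) and "t" (3): a world point X has camera coordinates R X + t. Camera axes: x right, y down, z forward; pixel columns grow to the right and rows downward; lengths in m; the calibration is good to about 2 mm. A picture is of the moment at which its call begins. There is no depth.
- env.close_job(): hands the job in; it is judged then, once.
The state is a dict: "clock": time; "q": joint angles; "qd": joint speeds; "joint_torque": joint torques, N m; "eef_pos": TCP position; "tool_rot": TCP orientation; "force": force on the tool from outside, world axes, zero at the start; "wrist_torque": the same for the moment, N m; "opening": finger opening in m; "finger_force": force on a finger pad.
Only numpy, scipy, OpenCV 4.12 (cv2) and the standard library are available. Lean on these libraries where they do the work, as an engineer would, in place of code of your own. Each camera call takes 0.05 s, during which the arm holds its last target. There are 200 camera calls.

## Working session

There is one attempt and no reset: what is moved stays moved. The work goes in short steps, Python scripts to look and compute and a tool call to move; the robot and the scene stay as the last step left them, time stands still between calls to the robot, and variables do not carry over. Pictures are saved under pics/ and viewed, at most 10 in all, crops included, and the job is handed in when it is done.

Besides the shell and the picture viewer there is one more tool, called after "Request:" as name(argument=value, ...), one argument or row to a line, values as JSON. send_rows: Moves the arm, as the interface text tells. Its arguments: {"type":"object","properties":{"plan":{"type":"array"},"squeeze":{"type":"number"}},"required":["plan"]}

```bash
mkdir -p pics; ls
python3 - <<'E'
from plant import env
import cv2
print(env.get_obs(), env.grip_depth)
for n in("scene","side"):
    c=env.capture(n); cv2.imwrite(f"pics/{n}0.png",c["pixels"][:,:,::-1])
    print(n,c["fx"],c["cx"],c["cy"],c["R"],c["t"])
E
```

```text
pics
{'clock': 0.0, 'q': array([-2.05354460e-06,  2.60669437e-01, -1.39394407e-01,  1.17269114e+00,
        2.26674735e-05,  1.57077877e+00]), 'qd': array([ 3.43350074e-04, -6.34964031e-05, -1.12738303e-03, -1.50111001e-03,
       -7.72662004e-05,  5.44010207e-05]), 'joint_torque': array([-3.22425103e-04, -4.05677426e+01,  2.53926122e+01,  1.89446745e-02,
       -4.02533055e-05,  2.61086342e-05]), 'eef_pos': array([5.24309854e-01, 6.18596483e-06, 2.30462960e-01]), 'tool_rot': array([-2.22043309e+00, -2.22046747e+00,  2.14936256e-03]), 'force': array([ 0.45721193,  0.51999567, -0.49082788]), 'wrist_torque': array([-0.03232289, -0.04399574, -0.00051932]), 'finger_force': 0.0, 'opening': 0.08506469163402629} 0.0187
scene 505.0678967252846 318.61223205971413 200.68928925017124 [[ 0.68339536 -0.73004724 -0.00134344]
 [-0.31345335 -0.29175994 -0.90367203]
 [ 0.65933131  0.61798638 -0.42822314]] [-0.39757611  0.26718706  1.02037596]
side 491.13731976962276 314.8610743865097 207.70548378029602 [[-0.83083047 -0.55634807  0.01405528]
 [-0.27578003  0.38964095 -0.87870661]
 [ 0.48339021 -0.73393239 -0.47715526]] [0.44206036 0.26280376 1.02765293]
```

View pics/scene0.png

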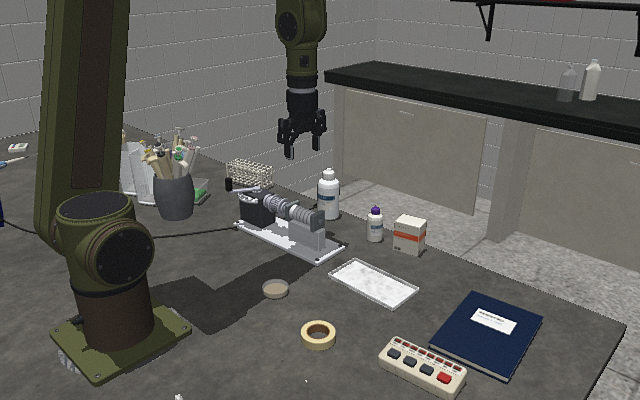

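View pics/side0.png

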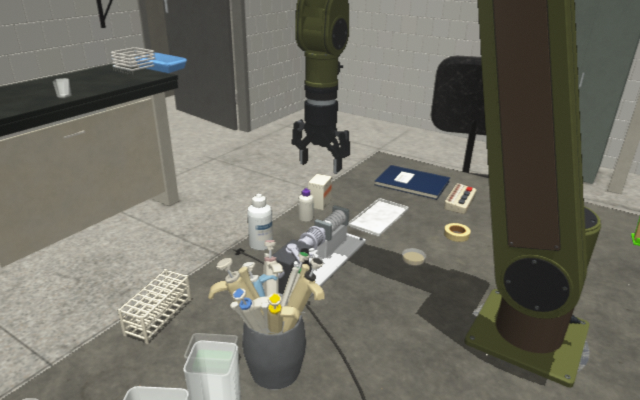

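The scene view shows the station around (290,225), with the lever grip near (228,184) and the tray near (373,283). The side view shows the tray near (378,217) and the station near (325,250). I'll enlarge both.

```bash
cat > h.py <<'E'
import numpy as np, cv2
from plant import env
from scipy.spatial.transform import Rotation as Ro
def ray(c,u,v):
    d=c["R"].T@np.array([(u-c["cx"])/c["fx"],(v-c["cy"])/c["fy"],1]); return -c["R"].T@c["t"],d
def onz(c,u,v,z):
    o,d=ray(c,u,v); return o+d*(z-o[2])/d[2]
def tri(c1,p1,c2,p2):
    o1,d1=ray(c1,*p1);o2,d2=ray(c2,*p2)
    s=np.linalg.lstsq(np.c_[d1,-d2],o2-o1,rcond=None)[0]
    a,b=o1+s[0]*d1,o2+s[1]*d2
    return (a+b)/2,np.linalg.norm(a-b)
def proj(c,X):
    p=c["R"]@np.asarray(X)+c["t"]; return np.array([c["fx"]*p[0]/p[2]+c["cx"],c["fy"]*p[1]/p[2]+c["cy"]])
E
python3 - <<'E'
import cv2,numpy as np
a=cv2.imread("pics/scene0.png")[165:315,215:430]; b=cv2.imread("pics/side0.png")[190:290,260:420]
a=cv2.resize(a,None,fx=3.5,fy=3.5,interpolation=cv2.INTER_CUBIC); b=cv2.resize(b,None,fx=5,fy=5,interpolation=cv2.INTER_CUBIC)
cv2.imwrite("pics/a.png",a);cv2.imwrite("pics/b.png",b)
E
```

```text
(no output)
```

View pics/a.png

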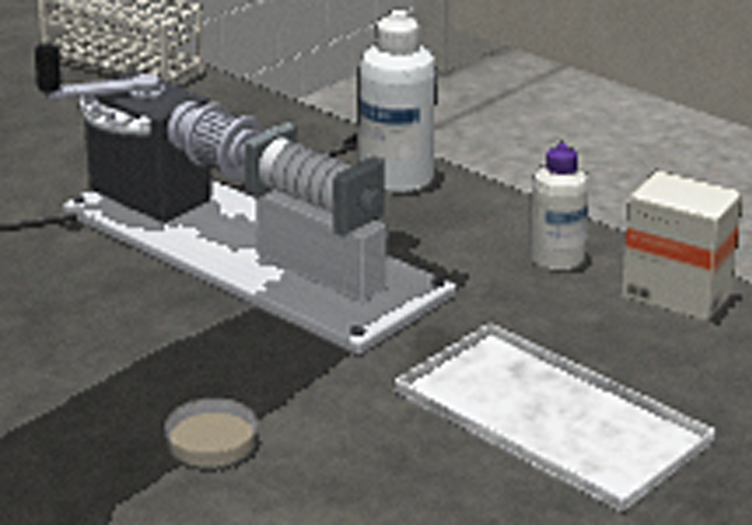

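View pics/b.png

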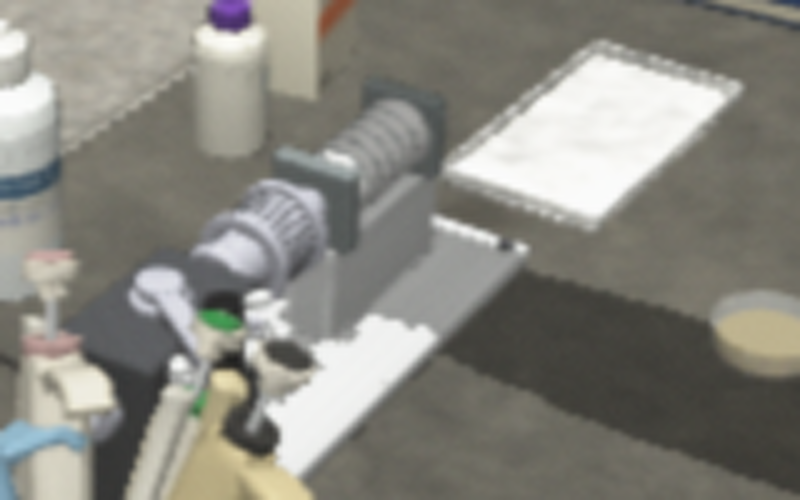

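The crops give me, in scene pixels:
- **Plate corners:** (234,224), (317,264) and (345,246).
- **Tray rim corners:** (328,274), (354,258), (419,289) and (392,309).
- **Grip:** (228,184).

The side view also shows the tray corners, (350,225), (380,198), (408,207) and (379,235), and the plate corner at (365,240).

Run:
```python
from h import *
s=env.capture("scene");d=env.capture("side")
S=lambda u,v:(215+u/3.5,165+v/3.5); D=lambda u,v:(260+u/5,190+v/5)
P=[onz(s,*S(*p),.012) for p in((66,205),(357,345),(455,285))]
print("plate",*[p.round(4) for p in P],np.linalg.norm(P[0]-P[1]),np.linalg.norm(P[1]-P[2]))
print("plate side",onz(d,*D(527,247),.012))
y=(P[0]-P[1])/np.linalg.norm(P[0]-P[1]); print("yaw y", np.degrees(np.arctan2(y[1],y[0])), np.degrees(np.arctan2(*(P[1]-P[2])[1::-1])))
for c,F,q in((s,S,((397,380),(487,326),(714,434),(620,505))),(d,D,((447,172),(600,42),(742,88),(595,228)))):
    T=np.array([onz(c,*F(*p),.013) for p in q]); print("tray",T.round(4).tolist(),T.mean(0).round(4))
    r=cv2.minAreaRect((T[:,:2]*1000).astype(np.float32)); print(r)
print("grip",onz(s,*S(47,68),.138))
# end caps: side crop top corners of nearer cap (z .113), scene far cap
print("cap outer face ctr",onz(s,*S(370,197),.09), tri(s,S(367,158),d,D(405,90)))
print("inner cap top corner A", onz(d,*D(275,150),.113),onz(d,*D(355,178),.113), "scene outer cap top", onz(s,*S(336,175),.113),onz(s,*S(383,160),.113))
```

```text
plate [0.4359 0.1898 0.012 ] [ 0.4439 -0.1237  0.012 ] [ 0.5529 -0.1205  0.012 ] 0.3136495551334578 0.10904217429492473
plate side [ 0.44492484 -0.11379934  0.012     ]
yaw y 91.45505904662136 -178.3014327080276
tray [[0.4293, -0.1744, 0.013], [0.5236, -0.1751, 0.013], [0.522, -0.3646, 0.013], [0.4209, -0.3635, 0.013]] [ 0.474  -0.2694  0.013 ]
((472.2539367675781, -269.43133544921875), (189.54522705078125, 101.06814575195312), 89.50617218017578)
tray [[0.5196, -0.1564, 0.013], [0.5223, -0.3499, 0.013], [0.4244, -0.3456, 0.013], [0.4232, -0.1508, 0.013]] [ 0.4724 -0.2507  0.013 ]
((472.717529296875, -250.37599182128906), (97.84314727783203, 199.75653076171875), 0.3596702218055725)
grip [0.42354404 0.18265855 0.138     ]
cap outer face ctr [ 0.50352325 -0.08061432  0.09      ] (array([ 0.50440579, -0.0730412 ,  0.1130468 ]), np.float64(0.010871817802150534))
inner cap top corner A [0.51744314 0.02408545 0.113     ] [0.47089145 0.02431393 0.113     ] scene outer cap top [ 0.47949446 -0.07024692  0.113     ] [ 0.51949536 -0.07846964  0.113     ]
```

Request:
send_rows(
  plan=[1, 1, -1.5, -4, 0, 0, 0, 1, 2, -3, -8, 0, 0, 0, 1, 3, -4, -12, 0, 0, 0, 1, 3, -4, -14, 0, 0, 0, 1, 3, -4, -14, 0, 0, 0],
)

```text
clock: 0.7
eef_pos: [0.4862, 0.0304, 0.3747]
tool_rot: [2.218, 2.219, 0.008]
force: [0.5, 0.8, -0.5]
opening: 0.0855
finger_force: 0.0
```

Run:
```python
from h import *
c=env.capture("wrist");cv2.imwrite("pics/w1.png",c["pixels"][:,:,::-1]);print(c["R"].round(3),(-c["R"].T@c["t"]).round(3),c["fx"],env.get_obs()["eef_pos"])
np.save("w1.npy",c,allow_pickle=True)
```

```text
[[ 1.    -0.001  0.007]
 [-0.003 -0.953  0.302]
 [ 0.006 -0.302 -0.953]] [0.485 0.108 0.517] 306.1251725312408 [0.48572749 0.03017098 0.37254478]
```

View pics/w1.png

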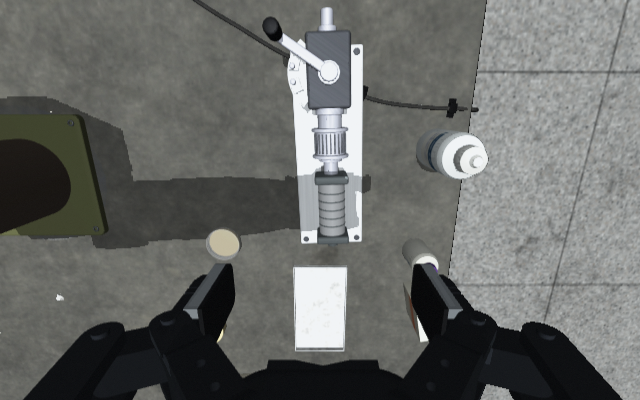

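The wrist view shows:
- **Grip:** top end around (270,26).
- **Pivot:** (329,70).
- **Plate:** bottom corners (302,243) and (362,242), top right (363,45).
- **Collar:** centre around (329,143).
- **Caps:** (331,178) and (331,238).
- **Tray:** corners (294,267), (346,267), (345,350) and (295,350).

Run:
```python
from h import *
c=np.load("w1.npy",allow_pickle=True).item()
for n,p,z in [("plBL",(302,243),.012),("plBR",(362,242),.012),("plTR",(363,45),.012),("t1",(294,267),.013),("t2",(347,267),.013),("t3",(345,350),.013),("t4",(295,350),.013),("gripmid",(273,30),.138),("griptop",(270,26),.156),("pivot",(329,70),.125),("collar top",(329,143),.113),("cap in L",(315,183),.113),("cap in R",(348,182),.113),("cap out L",(315,236),.113),("cap out R",(347,236),.113)]:
    print(n,onz(c,*p,z).round(4))
```

```text
plBL [ 0.4512 -0.1187  0.012 ]
plBR [ 0.5591 -0.1171  0.012 ]
plTR [0.5484 0.2007 0.012 ]
t1 [ 0.4356 -0.1662  0.013 ]
t2 [ 0.5332 -0.1667  0.013 ]
t3 [ 0.5335 -0.3548  0.013 ]
t4 [ 0.4322 -0.3541  0.013 ]
gripmid [0.4331 0.1922 0.138 ]
griptop [0.4326 0.1919 0.156 ]
pivot [0.4951 0.1535 0.125 ]
collar top [0.496  0.0678 0.113 ]
cap in L [0.4773 0.0147 0.113 ]
cap in R [0.5219 0.016  0.113 ]
cap out L [ 0.4767 -0.0626  0.113 ]
cap out R [ 0.5224 -0.0628  0.113 ]
```

Run:
```python
from h import *
s=env.capture("scene");d=env.capture("side")
print("jar base",onz(s,176,216,0),"side",onz(d,275,378,0))
for p,q in (((152,148),(212,292)),((182,130),(300,250)),((196,148),(318,292))):print(tri(s,p,d,q))
```

```text
jar base [0.36297187 0.37110488 0.        ] side [0.35871329 0.39211391 0.        ]
(array([0.39515244, 0.47393612, 0.20480117]), np.float64(0.05958482759074789))
(array([0.36837125, 0.31294987, 0.25788299]), np.float64(0.03792344349017908))
(array([0.36319696, 0.29048527, 0.18924818]), np.float64(0.10099623351549289))
```

Request:
send_rows(
  plan=[0.6, 3, -1, 2, 0, 0, 0, 0.6, 6, -2, 4, 0, 0, 0, 0.6, 9, -3, 6, 0, 0, 0, 0.6, 12, -4, 8, 0, 0, 0, 0.6, 14, -5, 10, 0, 0, 0],
)

```text
clock: 1.35
eef_pos: [0.4334, 0.171, 0.2685]
tool_rot: [-2.219, -2.221, 0.005]
force: [-0.2, 0.1, -0.5]
opening: 0.0512
finger_force: 0.0
```

Run:
```python
from h import *
c=env.capture("wrist");cv2.imwrite("pics/w2.png",c["pixels"][:,:,::-1]);print(env.get_obs()["eef_pos"],env.get_obs()["tool_rot"])
np.save("w2.npy",c,allow_pickle=True)
```

```text
[0.43018492 0.17220869 0.26532225] [-2.21358741 -2.21986218  0.01224882]
```

View pics/w2.png

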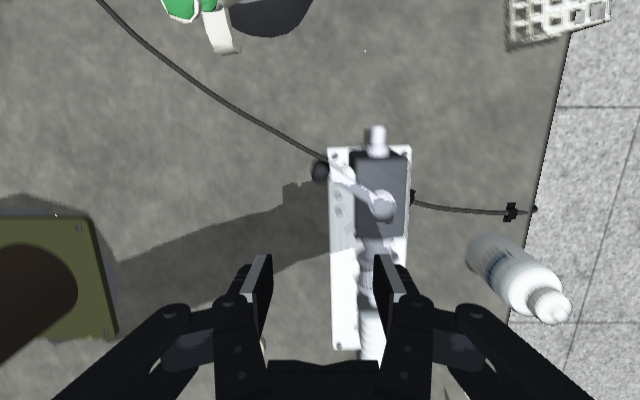

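The second wrist view shows the grip top around (320,170), the pivot around (382,205), and pens at the top left (215,25), clear of the arm.

Run:
```python
from h import *
c=np.load("w2.npy",allow_pickle=True).item()
print("grip",onz(c,320,170,.15),"pivot",onz(c,382,205,.125),"pen",onz(c,228,50,.2))
print("TR",onz(c,410,147,.012),"TL",onz(c,328,147,.012))
o=env.get_obs();print(o["eef_pos"],o["tool_rot"],o["qd"].round(3))
c=env.capture("wrist");c2=cv2.cvtColor(c["pixels"],cv2.COLOR_RGB2GRAY)[120:230,290:350]
n,l,st,ce=cv2.connectedComponentsWithStats((c2<35).astype(np.uint8));print([(st[i].tolist(),ce[i].round(1)) for i in range(1,n) if st[i][4]>60])
for i in range(1,n):
    if st[i][4]>60: print(onz(c,ce[i][0]+290,ce[i][1]+120,.147))
print(env.get_obs()["eef_pos"])
```

```text
grip [0.43040138 0.19958812 0.15      ] pivot [0.49060218 0.16035863 0.125     ] pen [0.37397025 0.28435878 0.2       ]
TR [0.5446114  0.20358425 0.012     ] TL [0.43918625 0.2036165  0.012     ]
[0.43018492 0.17220869 0.26532225] [-2.21358741 -2.21986218  0.01224882] [-0.051  0.004  0.04   0.089 -0.042 -0.089]
[([26, 44, 20, 20, 127], array([35.5, 49.8]))]
[0.43100419 0.20099544 0.147     ]
[0.43111894 0.17053934 0.2668387 ]
```

Request:
send_rows(
  plan=[0.6, 2.6, 0, 3.5, 0, 0, 0, 0.6, 2.6, 0, 7, 0, 0, 0, 0.6, 2.6, 0, 10.5, 0, 0, 0, 0.6, 2.6, 0, 13.4, 0, 0, 0, 0.6, 2.6, 0, 13.4, 0, 0, 0],
)

```text
clock: 1.95
eef_pos: [0.4317, 0.1936, 0.1333]
tool_rot: [-2.22, -2.218, 0.014]
force: [-0.8, -0.3, 0.3]
opening: 0.0516
finger_force: 0.0
```

Request:
send_rows(
  plan=[0.15, 0, 0, 0, 0, 0, 0, 0.1, 0, 0, 0, 0, 0, 0, 0.1, 0, 0, 0, 0, 0, 0, 0.1, 0, 0, 0, 0, 0, 0, 0.1, 0, 0, 0, 0, 0, 0],
  squeeze=40,
)

```text
clock: 2.45
eef_pos: [0.4333, 0.1973, 0.139]
tool_rot: [-2.217, -2.219, -0.001]
force: [-7.7, 3.4, 4.3]
opening: 0.0159
finger_force: 38.9
```

Run:
```python
from h import *
c=env.capture("wrist");cv2.imwrite("pics/w3.png",c["pixels"][100:,:,::-1]);print(env.get_obs())
np.save("w3.npy",c,allow_pickle=True)
```

```text
{'clock': 2.5, 'q': array([ 0.4240214 ,  0.23961739, -0.42093899,  0.91110064,  0.00477248,
        1.99404696]), 'qd': array([-0.00077879, -0.00154107,  0.00027174, -0.00112246, -0.00032592,
        0.00109059]), 'joint_torque': array([-2.76069984e+00, -3.55246496e+01,  2.47039050e+01, -2.14654438e+00,
       -1.82900414e+00, -2.46436562e-02]), 'eef_pos': array([0.4332908 , 0.19726714, 0.13900077]), 'tool_rot': array([-2.21721693e+00, -2.21892200e+00, -1.38663942e-03]), 'force': array([-6.0832334 ,  2.60128116,  3.63947591]), 'wrist_torque': array([0.63549535, 1.45118097, 0.06034612]), 'finger_force': 38.923829197883606, 'opening': 0.01614847662667955}
```

View pics/w3.png

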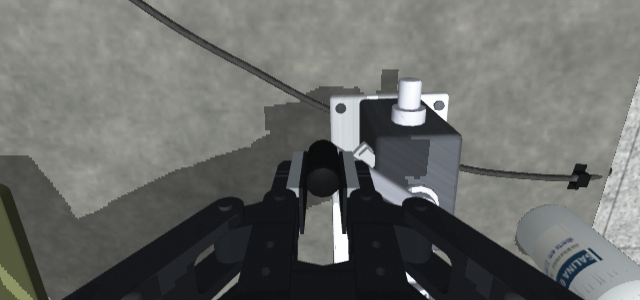

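The third wrist view shows the grip held between the pads, with its top at crop (323,180), which is full-image (323,280).

Run:
```python
from h import *
c=np.load("w3.npy",allow_pickle=True).item()
print("griptop",onz(c,323,280,.156),onz(c,323,252,.125))
print("TCP proj",proj(c,[.4333,.1973,.139]),"grasp",proj(c,[.4333,.1973,.158]),proj(c,[.4333,.2083,.158]))
print("TR,TL",onz(c,448,196,.012),onz(c,331,196,.012),"pivot",onz(c,425,295,.125))
```

```text
griptop [0.43304611 0.19946862 0.156     ] [0.43301034 0.1989322  0.125     ]
TCP proj [323.52537184 266.58736096] grasp [323.54533629 286.42313514] [323.55719449 265.00666298]
TR,TL [0.54689612 0.20096108 0.012     ] [0.44018467 0.20093913 0.012     ] pivot [0.49312699 0.17116508 0.125     ]
```

Request:
send_rows(
  plan=[0.1, -1, -0.5, 0, 0, 0, 0, 0.1, -2.1, -0.9, 0, 0, 0, 0, 0.1, -3.2, -1.1, 0, 0, 0, 0, 0.1, -4.3, -1.2, 0, 0, 0, 0, 0.1, -4.4, -1.2, 0, 0, 0, 0],
)

```text
clock: 3.0
eef_pos: [0.4206, 0.1505, 0.1389]
tool_rot: [-2.221, -2.22, 0.005]
force: [-7.3, -1.7, 7.8]
opening: 0.0161
finger_force: 40.1
```

Request:
send_rows(
  plan=[0.1, 0, 0, 0, 0, 0, 0, 0.1, 0, 0, 0, 0, 0, 0, 0.5, 0, 0, 0, 0, 0, 0, 0.6, 0, 0, 0, 0, 0, 0, 0.6, 0, 0, 0, 0, 0, 0],
)

```text
clock: 3.5
eef_pos: [0.4244, 0.1524, 0.1384]
tool_rot: [2.221, 2.22, 0.004]
force: [-0.1, 0.4, 0.3]
opening: 0.0511
finger_force: 0.0
```

Request:
send_rows(
  plan=[0.6, 0, 0, -4, 0, 0, 0, 0.6, 0, 0, -8, 0, 0, 0, 0.6, -2, 2, -12, 0, 0, 0, 0.9, -5, 5, -12, 0, 0, 0, 0.9, -5, 5, -12, 0, 0, 0],
)

```text
clock: 4.0
eef_pos: [0.4778, 0.1, 0.2593]
tool_rot: [2.222, 2.213, 0.008]
force: [-1.1, 0.4, 0.2]
opening: 0.0765
finger_force: 0.0
```

Run:
```python
from h import *
import time
env.capture("scene");env.capture("scene");env.capture("scene")
c=env.capture("wrist");cv2.imwrite("pics/w4.png",c["pixels"][:,:,::-1]);o=env.get_obs();print(o["eef_pos"],o["tool_rot"])
np.save("w4.npy",c,allow_pickle=True)
```

```text
[0.47216744 0.10221161 0.25677946] [-2.22047127e+00 -2.22076976e+00  1.77746367e-03]
```

View pics/w4.png

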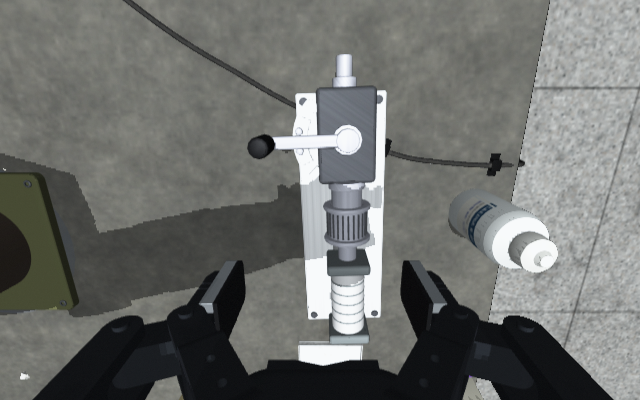

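The lever now stands in the middle notch: the grip is at (261,146), in line with the two studs near (298,135–150). The collar's flanges are at rows 203 and 243, centred on column 348. The cap edges are at (328–369, 272).

Run:
```python
from h import *
c=np.load("w4.npy",allow_pickle=True).item()
for n,p,z in [("TR",(385,92),.012),("TL",(297,95),.012),("BL",(307,318),.012),("BR",(380,317),.012),("griptop",(258,147),.156),("pivot",(347,138),.13),("fl+",(348,203),.115),("fl-",(347,243),.115),("flL",(326,240),.09),("flR",(370,240),.09),("capR",(369,272),.113),("capL",(328,274),.113),("capout",(331,342),.113),("capoutR",(367,342),.113),("blockTR",(377,88),.105),("blockBR",(376,182),.105),("blockBL",(320,183),.105)]: print(n,onz(c,*p,z).round(4))
```

```text
TR [0.5462 0.2004 0.012 ]
TL [0.4417 0.1972 0.012 ]
BL [ 0.4482 -0.117   0.012 ]
BR [ 0.5576 -0.1153  0.012 ]
griptop [0.4215 0.1523 0.156 ]
pivot [0.4932 0.1569 0.13  ]
fl+ [0.4967 0.0939 0.115 ]
fl- [0.4967 0.0516 0.115 ]
flL [0.4757 0.044  0.09  ]
flR [0.524 0.044 0.09 ]
capR [0.5208 0.0175 0.113 ]
capL [0.4776 0.0152 0.113 ]
capout [ 0.4813 -0.0722  0.113 ]
capoutR [ 0.5224 -0.0723  0.113 ]
blockTR [0.5211 0.1987 0.105 ]
blockBR [0.5246 0.1124 0.105 ]
blockBL [0.4695 0.1115 0.105 ]
```

Request:
send_rows(
  plan=[1, -3.4, 2.6, 2, 0, 0, -0.03, 1, -3.4, 2.6, 4, 0, 0, -0.03, 1, -3.4, 2.6, 8, 0, 0, -0.03, 1, -3.4, 2.6, 10, 0, 0, -0.03, 1, -3.4, 2.6, 10, 0, 0, -0.03],
)

```text
clock: 4.7
eef_pos: [0.4951, 0.0683, 0.1539]
tool_rot: [-2.183, -2.252, 0.01]
force: [-0.3, -0.3, 0.1]
opening: 0.0853
finger_force: 0.0
```

Run:
```python
from h import *
env.capture("scene");env.capture("scene");env.capture("scene")
c=env.capture("wrist");cv2.imwrite("pics/w5.png",c["pixels"][:,:,::-1]);o=env.get_obs();print(o["eef_pos"],o["tool_rot"])
np.save("w5.npy",c,allow_pickle=True)
for y in (.05,.068,.09): print(proj(c,[.498,y,.115]))
```

```text
[0.49985364 0.06863237 0.15874055] [2.1858834  2.25439786 0.00307974]
[320.49680369 260.18177798]
[321.25785099 235.45922958]
[322.24592571 203.36171725]
```

View pics/w5.png

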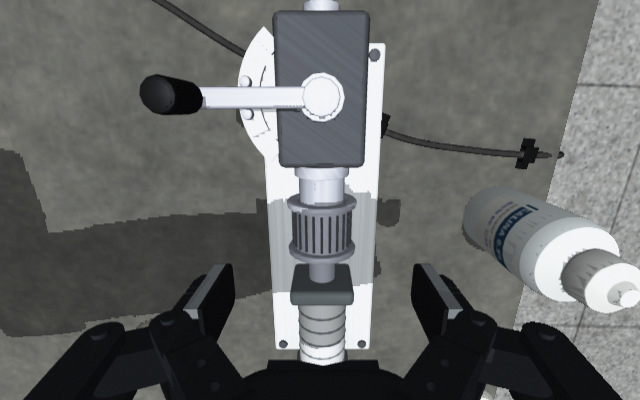

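The tool is now parallel to the coupling. The collar's flange bands are near rows 197–207 and 243–258 at column 321. I'll take a precise profile of that column.

Run:
```python
from h import *
c=np.load("w5.npy",allow_pickle=True).item()
g=cv2.cvtColor(c["pixels"],cv2.COLOR_RGB2GRAY)
for col in (315,322): print([(r,int(g[r,col]),round(float(onz(c,col,r,.115)[1]),4)) for r in range(184,306,2)])
for p in ((288,204),(355,205),(289,250),(354,250)): print(onz(c,*p,.09))
print("capR",onz(c,351,264,.113),onz(c,292,265,.113),"block",onz(c,368,164,.105),onz(c,276,163,.105),onz(c,322,95,.13))
```

```text
[(184, 200, 0.1024), (186, 216, 0.1012), (188, 217, 0.0999), (190, 216, 0.0986), (192, 226, 0.0973), (194, 226, 0.096), (196, 226, 0.0947), (198, 226, 0.0934), (200, 226, 0.0921), (202, 183, 0.0908), (204, 145, 0.0894), (206, 95, 0.0881), (208, 86, 0.0868), (210, 151, 0.0854), (212, 155, 0.0841), (214, 140, 0.0827), (216, 139, 0.0814), (218, 138, 0.08), (220, 139, 0.0787), (222, 142, 0.0773), (224, 141, 0.0759), (226, 138, 0.0745), (228, 138, 0.0731), (230, 131, 0.0717), (232, 132, 0.0703), (234, 131, 0.0689), (236, 134, 0.0675), (238, 133, 0.0661), (240, 135, 0.0646), (242, 134, 0.0632), (244, 132, 0.0618), (246, 130, 0.0603), (248, 132, 0.0589), (250, 123, 0.0574), (252, 122, 0.056), (254, 131, 0.0545), (256, 77, 0.053), (258, 110, 0.0515), (260, 156, 0.05), (262, 146, 0.0485), (264, 131, 0.047), (266, 128, 0.0455), (268, 128, 0.044), (270, 129, 0.0425), (272, 128, 0.0409), (274, 127, 0.0394), (276, 128, 0.0379), (278, 128, 0.0363), (280, 127, 0.0348), (282, 74, 0.0332), (284, 50, 0.0316), (286, 50, 0.03), (288, 50, 0.0285), (290, 53, 0.0269), (292, 75, 0.0253), (294, 95, 0.0236), 
[... 905 characters left out ...]
457), (268, 140, 0.0441), (270, 140, 0.0426), (272, 141, 0.0411), (274, 141, 0.0395), (276, 139, 0.038), (278, 140, 0.0365), (280, 140, 0.0349), (282, 119, 0.0333), (284, 50, 0.0318), (286, 50, 0.0302), (288, 51, 0.0286), (290, 53, 0.027), (292, 76, 0.0254), (294, 94, 0.0238), (296, 104, 0.0222), (298, 101, 0.0206), (300, 97, 0.0189), (302, 95, 0.0173), (304, 84, 0.0156)]
[0.47359837 0.0812703  0.09      ]
[0.52187148 0.08193495 0.09      ]
[0.47419603 0.04493816 0.09      ]
[0.52331556 0.0463706  0.09      ]
capR [0.51895574 0.04667874 0.113     ] [0.47861883 0.04474233 0.113     ] block [0.52669901 0.11425129 0.105     ] [0.46763555 0.11314979 0.105     ] [0.49598347 0.15384338 0.13      ]
```

The collar centre comes out at (0.498, 0.068), which agrees with the cap face. I'll go down and grip it.

Request:
send_rows(
  plan=[1, 0, -0.2, 3, 0, 0, 0, 1, 0, -0.2, 6, 0, 0, 0, 1, 0, -0.2, 8, 0, 0, 0, 1, 0, -0.2, 8.7, 0, 0, 0, 1, 0, -0.2, 8.7, 0, 0, 0],
)

```text
clock: 5.4
eef_pos: [0.4972, 0.0681, 0.0706]
tool_rot: [2.188, 2.255, 0.0]
force: [0.2, -0.2, -0.3]
opening: 0.0857
finger_force: 0.0
```

Request:
send_rows(
  plan=[0.4, 0, 0, 0, 0, 0, 0, 0.4, 0, 0, 0, 0, 0, 0, 0.3, 0, 0, 0, 0, 0, 0, 0.3, 0, 0, 0, 0, 0, 0, 0.3, 0, 0, 0, 0, 0, 0],
  squeeze=50,
)

```text
clock: 5.9
eef_pos: [0.4984, 0.0681, 0.0716]
tool_rot: [2.186, 2.253, 0.004]
force: [0.3, 0.9, 5.7]
opening: 0.0397
finger_force: 50.9
```

Request:
send_rows(
  plan=[0.3, 0.3, 0, 0, 0, 0, 0, 0.3, 0.6, 0, 0, 0, 0, 0, 0.3, 0.9, 0, 0, 0, 0, 0, 0.3, 1.2, 0, 0, 0, 0, 0, 0.3, 1.4, 0, 0, 0, 0, 0],
)

```text
clock: 6.4
eef_pos: [0.498, 0.0792, 0.0716]
tool_rot: [2.185, 2.248, -0.003]
force: [0.7, -9.4, 7.3]
opening: 0.0402
finger_force: 51.2
```

Request:
send_rows(
  plan=[0.3, 0.1, 0, 0, 0, 0, 0, 0.3, 0.1, 0, 0, 0, 0, 0, 0.3, 0.1, 0, 0, 0, 0, 0, 0.3, 0.1, 0, 0, 0, 0, 0, 0.3, 0.1, 0, 0, 0, 0, 0],
)

```text
clock: 6.9
eef_pos: [0.498, 0.0799, 0.0716]
tool_rot: [2.185, 2.248, -0.004]
force: [-0.2, -9.0, 7.0]
opening: 0.0403
finger_force: 51.2
```

Run:
```python
from h import *
s=env.capture("scene");cv2.imwrite("pics/s2.png",cv2.resize(s["pixels"][165:315,215:430,::-1],None,fx=3.5,fy=3.5,interpolation=cv2.INTER_CUBIC))
c=env.capture("wrist");np.save("w6.npy",c,allow_pickle=True);o=env.get_obs();print(o["eef_pos"],o["force"],o["finger_force"],o["opening"])
```

```text
[0.49799905 0.07990086 0.07161669] [ 0.98723017 -8.9948703   7.97434212] 51.15115973283537 0.04017983865632601
```

View pics/s2.png

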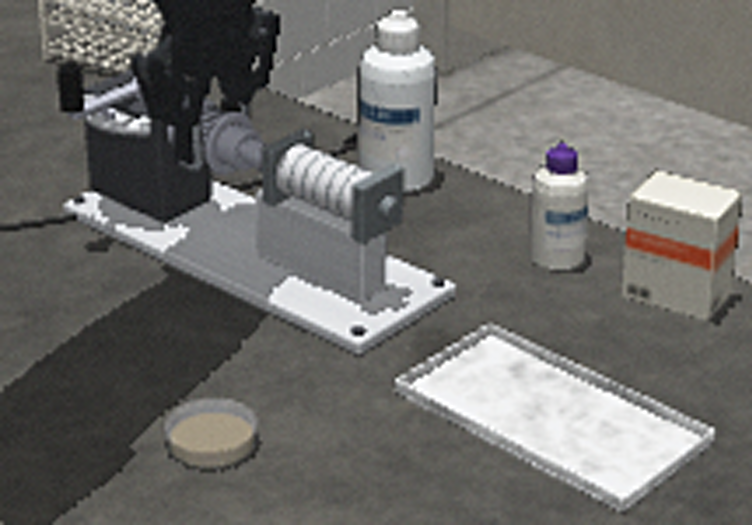

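The cartridge has sprung out: its outer cap moved from crop (360,190) to about (380,200). I'll ease the collar home, open, and slide along the axis to the cartridge.

Request:
send_rows(
  plan=[0.3, -0.5, 0, 0, 0, 0, 0, 0.3, -1, 0, 0, 0, 0, 0, 0.3, -1.5, 0, 0, 0, 0, 0, 0.6, -1.5, 0, 0, 0, 0, 0, 1, -1.5, 0, 0, 0, 0, 0],
)

```text
clock: 7.5
eef_pos: [0.4967, 0.0678, 0.0703]
tool_rot: [2.188, 2.254, -0.001]
force: [-0.2, -0.2, 0.2]
opening: 0.0641
finger_force: 0.0
```

Request:
send_rows(
  plan=[1, 0, 0, 0, 0, 0, 0, 1, 0, 0, 0, 0, 0, 0, 1, 0, 0, 0, 0, 0, 0, 1, -2, 0, 0, 0, 0, 0, 1, -4, 0, 0, 0, 0, 0],
)

```text
clock: 8.0
eef_pos: [0.4982, 0.028, 0.0702]
tool_rot: [2.186, 2.256, -0.0]
force: [0.1, -0.3, -0.1]
opening: 0.0855
finger_force: 0.0
```

Request:
send_rows(
  plan=[1, -3, 0, 0, 0, 0, 0, 1, -6, 0, 0, 0, 0, 0, 1, -7, 0, 0, 0, 0, 0, 1, -7, 0, 0, 0, 0, 0, 1, -7, 0, 0, 0, 0, 0],
)

```text
clock: 8.5
eef_pos: [0.5002, -0.0413, 0.0702]
tool_rot: [-2.187, -2.254, -0.001]
force: [-0.1, -0.2, -0.3]
opening: 0.0852
finger_force: 0.0
```

Run:
```python
from h import *
c=env.capture("wrist");cv2.imwrite("pics/w7.png",c["pixels"][:,:,::-1]);np.save("w7.npy",c,allow_pickle=True);o=env.get_obs();print(o["eef_pos"],o["tool_rot"],o["force"],o["opening"])
g=cv2.cvtColor(c["pixels"],cv2.COLOR_RGB2GRAY)
print([(r,int(g[r,320]),round(float(onz(c,320,r,.113)[1]),4)) for r in range(130,330,4)])
print(proj(c,[.501,-.042,.109]),proj(c,[.501,.008,.113]))
```

```text
[ 0.50014377 -0.04108254  0.07020803] [-2.18646101e+00 -2.25488914e+00 -3.65056598e-04] [0.24007921 0.06660863 0.5741303 ] 0.08555723589226273
[(130, 218, 0.0301), (134, 218, 0.0289), (138, 218, 0.0276), (142, 218, 0.0264), (146, 216, 0.0251), (150, 217, 0.0238), (154, 216, 0.0225), (158, 215, 0.0212), (162, 214, 0.0199), (166, 215, 0.0186), (170, 215, 0.0173), (174, 215, 0.016), (178, 215, 0.0146), (182, 215, 0.0133), (186, 214, 0.0119), (190, 213, 0.0105), (194, 53, 0.0091), (198, 54, 0.0077), (202, 94, 0.0063), (206, 146, 0.0049), (210, 176, 0.0034), (214, 174, 0.002), (218, 167, 0.0005), (222, 160, -0.0009), (226, 153, -0.0024), (230, 121, -0.0039), (234, 240, -0.0054), (238, 240, -0.007), (242, 240, -0.0085), (246, 240, -0.0101), (250, 187, -0.0116), (254, 167, -0.0132), (258, 166, -0.0148), (262, 135, -0.0164), (266, 91, -0.018), (270, 164, -0.0196), (274, 165, -0.0213), (278, 165, -0.023), (282, 164, -0.0246), (286, 164, -0.0263), (290, 120, -0.028), (294, 95, -0.0298), (298, 165, -0.0315), (302, 164, -0.0333), (306, 165, -0.035), (310, 165, -0.0368), (314, 165, -0.0386), (318, 91, -0.0404), (322, 163, -0.0423), (326, 164, -0.0441)]
[325.82222143 314.99210202] [330.65807243 197.47386527]
```

View pics/w7.png

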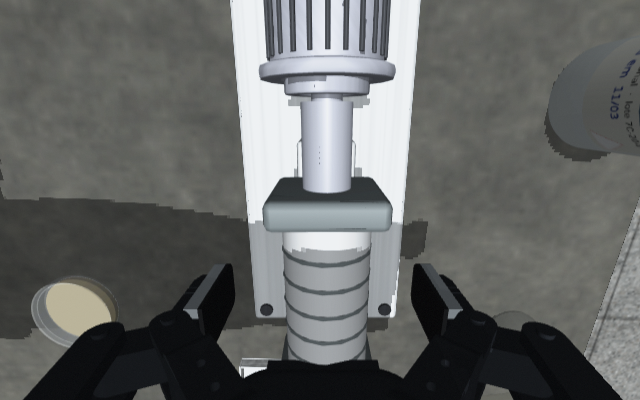

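The fingers straddle the cartridge body. The cap is centred near (328,205) and the nipple is still in the socket. I'll grip slightly above the axis to keep the fingertips clear of the tray floor. That picture was my 11th, so I've gone over the limit of 10 and will work from numbers only from here.

Request:
send_rows(
  plan=[1, -0.1, 0, -0.3, 0, 0, 0, 0.3, -0.1, 0, -0.3, 0, 0, 0, 0.3, -0.1, 0, -0.3, 0, 0, 0, 0.3, -0.1, 0, -0.3, 0, 0, 0, 0.3, -0.1, 0, -0.3, 0, 0, 0],
  squeeze=50,
)

```text
clock: 9.05
eef_pos: [0.5007, -0.0427, 0.0737]
tool_rot: [2.187, 2.255, 0.001]
force: [-0.7, 1.1, 2.8]
opening: 0.0362
finger_force: 49.8
```

Request:
send_rows(
  plan=[0.3, 0, 0, 0, 0, 0, 0, 0.3, -0.5, 0, 0, 0, 0, 0, 0.3, -1, 0, 0, 0, 0, 0, 0.3, -1.5, 0, 0, 0, 0, 0, 0.3, -2, 0, 0, 0, 0, 0],
)

```text
clock: 9.55
eef_pos: [0.5007, -0.0635, 0.0732]
tool_rot: [-2.188, -2.254, 0.0]
force: [0.6, 2.3, 2.2]
opening: 0.0368
finger_force: 50.1
```

Request:
send_rows(
  plan=[0.3, -1.5, 0, 0, 0, 0, 0, 0.3, -3, 0, 0, 0, 0, 0, 0.3, -4, 0, -2, 0, 0, 0, 0.3, -5, 0, -6, 0, 0, 0, 0.3, -5, 0, -10, 0, 0, 0],
)

```text
clock: 10.05
eef_pos: [0.501, -0.1158, 0.1732]
tool_rot: [-2.19, -2.251, 0.006]
force: [0.5, -0.0, -1.4]
opening: 0.0365
finger_force: 50.4
```

Request:
send_rows(
  plan=[0.3, 0, 0, -4, 0, 0, 0, 0.3, 0, 0, -8, 0, 0, 0, 0.3, 0, 0, -12, 0, 0, 0, 0.3, 0, 0, -12, 0, 0, 0, 0.3, 0, 0, -12, 0, 0, 0],
)

```text
clock: 10.55
eef_pos: [0.5027, -0.1146, 0.2936]
tool_rot: [2.188, 2.252, -0.001]
force: [-0.4, 0.4, -1.9]
opening: 0.0365
finger_force: 50.6
```

Run:
```python
from h import *
env.capture("scene");env.capture("scene")
c=env.capture("wrist");np.save("w8.npy",c,allow_pickle=True);o=env.get_obs();print(o["eef_pos"],o["tool_rot"],o["force"],o["opening"])
im=c["pixels"].astype(int);m=((im.min(2)>185)).astype(np.uint8)
n,l,st,ce=cv2.connectedComponentsWithStats(m)
for i in range(1,n):
    if st[i][4]>150:
        x,y,w,h,a=st[i]; print(st[i],onz(c,x,y,.013)[:2].round(3),onz(c,x+w,y+h,.013)[:2].round(3))
for p in ((.428,-.16,.013),(.528,-.16,.013),(.428,-.35,.013),(.528,-.35,.013)): print(proj(c,p))
```

```text
[ 0.50118823 -0.11348991  0.29129937] [-2.18656518 -2.25167936  0.00415003] [ 0.0164609   0.51068425 -1.25126336] 0.036332179545430124
[  280     0    91   187 10451] [0.444 0.087] [ 0.569 -0.137]
[310   0  32  16 296] [0.479 0.088] [0.518 0.073]
[ 485    0   73   54 2275] [0.687 0.094] [0.788 0.039]
[434 183  32  31 370] [ 0.657 -0.129] [ 0.71  -0.174]
[ 284  225   77   25 1576] [ 0.446 -0.198] [ 0.561 -0.235]
[ 434  250   41   50 1773] [ 0.671 -0.232] [ 0.749 -0.317]
[142 266  44  37 588] [ 0.226 -0.272] [ 0.287 -0.337]
[196 371  25  29 266] [ 0.29  -0.474] [ 0.328 -0.539]
[271.41112578 199.70929662]
[341.16714681 201.6293024 ]
[274.08165237 312.36591736]
[335.75774848 313.93928522]
```

Run:
```python
from h import *
c=np.load("w8.npy",allow_pickle=True).item()
g=cv2.cvtColor(c["pixels"],cv2.COLOR_RGB2GRAY)
for r in range(186,330,8): print(r,g[r,256:356:4].tolist())
```

```text
186 [64, 66, 65, 63, 54, 55, 53, 54, 54, 54, 54, 53, 54, 122, 161, 216, 228, 232, 219, 188, 151, 81, 56, 54, 55]
194 [63, 62, 52, 63, 65, 65, 66, 66, 66, 65, 65, 65, 65, 65, 66, 65, 65, 64, 65, 65, 64, 64, 65, 64, 64]
202 [64, 55, 112, 168, 169, 169, 156, 168, 168, 167, 169, 168, 169, 169, 169, 168, 170, 169, 170, 170, 171, 170, 171, 170, 171]
210 [63, 54, 130, 172, 172, 172, 173, 172, 173, 174, 174, 174, 175, 174, 174, 176, 175, 176, 175, 176, 176, 176, 176, 177, 177]
218 [61, 60, 135, 157, 158, 158, 157, 158, 158, 158, 159, 159, 160, 161, 159, 160, 160, 160, 161, 162, 162, 162, 162, 163, 163]
226 [93, 92, 65, 59, 58, 152, 137, 189, 211, 224, 232, 236, 240, 242, 243, 243, 243, 243, 243, 243, 233, 230, 226, 220, 212]
234 [101, 104, 106, 102, 102, 203, 137, 187, 209, 224, 231, 236, 239, 242, 243, 243, 243, 243, 243, 243, 242, 239, 236, 232, 224]
242 [103, 99, 98, 103, 109, 195, 60, 184, 207, 223, 231, 236, 240, 242, 243, 243, 243, 243, 243, 243, 242, 240, 236, 231, 195]
250 [108, 109, 107, 110, 102, 173, 222, 110, 73, 109, 153, 157, 162, 165, 168, 170, 172, 173, 171, 169, 166, 163, 15
[... 397 characters left out ...]
, 10, 9, 115, 133, 143, 106, 86, 88, 114, 131, 134, 152, 172, 150, 143, 101, 93, 85, 79, 133]
290 [13, 59, 119, 120, 31, 10, 10, 113, 133, 142, 151, 156, 161, 164, 166, 169, 170, 172, 169, 167, 165, 163, 158, 152, 145]
298 [19, 14, 16, 65, 62, 17, 8, 102, 77, 143, 150, 156, 161, 164, 167, 168, 170, 170, 170, 168, 165, 161, 157, 151, 145]
306 [15, 14, 14, 15, 11, 26, 9, 109, 130, 143, 82, 79, 128, 164, 166, 169, 170, 169, 170, 168, 165, 131, 100, 82, 110]
314 [14, 14, 14, 13, 12, 27, 7, 84, 130, 142, 150, 155, 160, 165, 166, 168, 170, 170, 169, 167, 165, 162, 157, 151, 144]
322 [15, 13, 11, 12, 11, 26, 9, 103, 66, 142, 150, 156, 161, 164, 167, 169, 169, 170, 169, 167, 165, 161, 157, 151, 142]
```

Request:
send_rows(
  plan=[0.3, -4, -0.6, 0, 0, 0, 0, 0.3, -8, -1.2, 0, 0, 0, 0.02, 0.3, -12, -1.9, 2, 0, 0, 0.02, 0.3, -15, -2.4, 5, 0, 0, 0.02, 0.3, -16.2, -2.6, 8, 0, 0, 0.02],
)

```text
clock: 11.2
eef_pos: [0.48, -0.2784, 0.2108]
tool_rot: [-2.213, -2.229, 0.003]
force: [0.9, 0.2, -1.2]
opening: 0.0367
finger_force: 50.6
```

Request:
send_rows(
  plan=[0.3, 0, 0, 3, 0, 0, 0, 0.3, 0, 0, 6, 0, 0, 0, 0.3, 0, 0, 9, 0, 0, 0, 0.3, 0, 0, 12, 0, 0, 0, 0.3, 0, 0, 13, 0, 0, 0],
)

```text
clock: 11.7
eef_pos: [0.4774, -0.2738, 0.0786]
tool_rot: [-2.204, -2.226, 0.004]
force: [-0.3, 0.3, -0.5]
opening: 0.0364
finger_force: 50.5
```

Run:
```python
from h import *
env.capture("side")
o=env.get_obs();print(o["eef_pos"],o["tool_rot"],o["force"],o["opening"])
c=env.capture("wrist")
g=cv2.cvtColor(c["pixels"],cv2.COLOR_RGB2GRAY)
for p in ((.430,-.162,.013),(.530,-.162,.013),(.430,-.257,.013),(.530,-.257,.013),(.48,-.178,.04)): print(proj(c,p).round())
for r in range(130,300,8): print(r,g[r,200:460:10].tolist())
```

```text
[ 0.47770665 -0.27391582  0.07872315] [-2.20434481 -2.22622354  0.00413776] [-0.27872387  1.234644   -1.64514241] 0.036594476836781
[248.  52.]
[411.  53.]
[257. 200.]
[398. 201.]
[330.  76.]
130 [64, 111, 111, 112, 111, 109, 247, 247, 247, 247, 145, 211, 239, 228, 192, 248, 247, 229, 236, 248, 247, 113, 103, 104, 102, 108]
138 [62, 65, 109, 113, 111, 111, 246, 248, 247, 247, 143, 210, 239, 226, 189, 245, 246, 234, 242, 248, 247, 109, 104, 99, 98, 108]
146 [66, 70, 61, 91, 112, 108, 236, 247, 247, 247, 142, 210, 238, 227, 190, 247, 247, 241, 247, 247, 248, 109, 103, 98, 97, 114]
154 [66, 60, 61, 61, 62, 115, 190, 247, 247, 248, 140, 211, 237, 226, 187, 248, 242, 244, 247, 247, 226, 108, 105, 105, 103, 101]
162 [67, 64, 64, 60, 62, 68, 125, 247, 247, 248, 136, 209, 237, 225, 188, 241, 248, 246, 247, 239, 175, 113, 108, 103, 103, 101]
170 [65, 63, 65, 62, 63, 63, 67, 247, 248, 247, 133, 210, 235, 225, 186, 192, 248, 248, 239, 243, 116, 111, 110, 113, 104, 99]
178 [65, 66, 69, 67, 65, 65, 64, 189, 56, 58, 126, 208, 234, 224, 185, 58, 59, 52, 247, 245, 100, 118, 116, 116, 106, 103]
186 [
[... 1156 characters left out ...]
5, 149, 150, 98, 102, 97, 105, 160, 134, 76, 194, 191, 60, 64, 77, 111, 116, 112]
266 [61, 61, 63, 61, 62, 61, 14, 74, 42, 150, 167, 175, 181, 178, 171, 160, 133, 76, 13, 169, 61, 61, 108, 112, 116, 109]
274 [97, 62, 63, 64, 57, 61, 16, 76, 10, 148, 167, 175, 181, 179, 172, 159, 71, 75, 76, 16, 65, 65, 106, 112, 113, 108]
282 [111, 111, 108, 77, 58, 15, 17, 75, 7, 147, 92, 130, 159, 169, 100, 107, 129, 11, 76, 16, 73, 110, 104, 111, 110, 108]
290 [117, 113, 113, 109, 111, 15, 62, 128, 10, 148, 165, 176, 180, 179, 171, 158, 127, 26, 128, 17, 73, 107, 107, 106, 110, 111]
298 [111, 117, 115, 110, 17, 15, 17, 104, 10, 146, 166, 175, 180, 178, 172, 157, 68, 28, 16, 21, 20, 34, 102, 103, 113, 113]
```

Run:
```python
from h import *
c=env.capture("wrist");g=cv2.cvtColor(c["pixels"],cv2.COLOR_RGB2GRAY)
for col in (275,370,385): print(col,[(r,int(g[r,col])) for r in range(20,130,3)])
for r in (100,130): print(r,[(k,int(g[r,k])) for k in [*range(240,272,2),*range(396,418,2)]])
print([ (r,onz(c,380,r,.013)[1].round(4)) for r in (40,50,60,70,80)],[(k,onz(c,k,130,.013)[0].round(4)) for k in (250,255,260,400,405,410)],env.get_obs()["eef_pos"])
```

```text
275 [(20, 118), (23, 118), (26, 118), (29, 114), (32, 113), (35, 115), (38, 115), (41, 116), (44, 118), (47, 115), (50, 113), (53, 111), (56, 110), (59, 110), (62, 134), (65, 190), (68, 199), (71, 248), (74, 248), (77, 248), (80, 248), (83, 248), (86, 248), (89, 248), (92, 248), (95, 248), (98, 248), (101, 248), (104, 248), (107, 248), (110, 248), (113, 248), (116, 248), (119, 248), (122, 248), (125, 248), (128, 248)]
370 [(20, 101), (23, 95), (26, 90), (29, 90), (32, 88), (35, 90), (38, 92), (41, 94), (44, 93), (47, 92), (50, 91), (53, 91), (56, 93), (59, 93), (62, 96), (65, 237), (68, 103), (71, 245), (74, 247), (77, 248), (80, 248), (83, 248), (86, 248), (89, 245), (92, 247), (95, 248), (98, 248), (101, 248), (104, 248), (107, 248), (110, 248), (113, 248), (116, 248), (119, 248), (122, 246), (125, 239), (128, 237)]
385 [(20, 94), (23, 96), (26, 99), (29, 98), (32, 96), (35, 99), (38, 103), (41, 105), (44, 105), (47, 105), (50, 102), (53, 101), (56, 102), (59, 103), (62, 103), (65, 233), (68, 110), (71, 244), (74, 246), (77, 246), (80, 248), (83, 248), (86, 248), (89, 248), (92, 24
[... 438 characters left out ...]
 (412, 111), (414, 109), (416, 109)]
130 [(240, 112), (242, 110), (244, 109), (246, 110), (248, 110), (250, 111), (252, 111), (254, 109), (256, 108), (258, 222), (260, 187), (262, 110), (264, 247), (266, 248), (268, 248), (270, 248), (396, 248), (398, 248), (400, 245), (402, 127), (404, 205), (406, 204), (408, 111), (410, 110), (412, 110), (414, 108), (416, 107)]
[(40, np.float64(-0.1552)), (50, np.float64(-0.1608)), (60, np.float64(-0.1664)), (70, np.float64(-0.1722)), (80, np.float64(-0.178))] [(250, np.float64(0.429)), (255, np.float64(0.4324)), (260, np.float64(0.4357)), (400, np.float64(0.5292)), (405, np.float64(0.5325)), (410, np.float64(0.5359))] [ 0.48041867 -0.27533925  0.08252635]
```

Request:
send_rows(
  plan=[0.3, -0.7, 0.3, 1.5, 0, 0, 0, 0.3, -0.7, 0.3, 3, 0, 0, 0, 0.3, -0.7, 0.3, 4.5, 0, 0, 0, 0.3, -0.7, 0.3, 5.5, 0, 0, 0, 0.3, -0.7, 0.3, 5.5, 0, 0, 0],
)

```text
clock: 12.35
eef_pos: [0.4839, -0.2827, 0.0273]
tool_rot: [-2.21, -2.231, 0.001]
force: [1.0, -1.0, -1.7]
opening: 0.0365
finger_force: 50.5
```

Request:
send_rows(
  plan=[0.3, 0, 0, 0.2, 0, 0, 0, 0.3, 0, 0, 0.4, 0, 0, 0, 0.3, 0, 0, 0.6, 0, 0, 0, 0.3, 0, 0, 0.8, 0, 0, 0, 0.3, 0, 0, 0.8, 0, 0, 0],
)

```text
clock: 12.85
eef_pos: [0.4843, -0.2826, 0.0202]
tool_rot: [-2.21, -2.233, 0.0]
force: [-0.5, 0.2, -1.3]
opening: 0.0366
finger_force: 50.5
```

Next is a gentle touchdown, about 1.2 cm to go.

Request:
send_rows(
  plan=[0.3, 0, 0, 0.2, 0, 0, 0, 0.3, 0, 0, 0.4, 0, 0, 0, 0.3, 0, 0, 0.6, 0, 0, 0, 0.3, 0, 0, 0.8, 0, 0, 0, 0.3, 0, 0, 0.9, 0, 0, 0],
)

```text
clock: 13.35
eef_pos: [0.4842, -0.2826, 0.011]
tool_rot: [-2.21, -2.232, 0.0]
force: [-0.5, -0.6, -2.7]
opening: 0.0367
finger_force: 50.5
```

Request:
send_rows(
  plan=[0.3, 0, 0, 0, 0, 0, 0, 0.3, 0, 0, 0.1, 0, 0, 0, 0.3, 0, 0, 0.2, 0, 0, 0, 0.3, 0, 0, 0.3, 0, 0, 0, 0.3, 0, 0, 0.3, 0, 0, 0],
)

```text
clock: 13.85
eef_pos: [0.4845, -0.2827, 0.0087]
tool_rot: [2.21, 2.232, 0.0]
force: [-0.4, 0.4, 2.6]
opening: 0.0364
finger_force: 50.9
```

It has touched down: the vertical force went from about -2 N to +2.6 N at the expected height. Releasing.

Request:
send_rows(
  plan=[0.5, 0, 0, 0, 0, 0, 0, 0.55, 0, 0, 0, 0, 0, 0, 0.6, 0, 0, 0, 0, 0, 0, 0.6, 0, 0, 0, 0, 0, 0, 0.6, 0, 0, 0, 0, 0, 0],
)

```text
clock: 14.35
eef_pos: [0.4843, -0.2827, 0.0083]
tool_rot: [-2.21, -2.232, 0.0]
force: [0.2, 0.2, -0.7]
opening: 0.0512
finger_force: 0.0
```

Request:
send_rows(
  plan=[0.6, 0, 0, -2, 0, 0, 0, 0.6, 0, 0, -5, 0, 0, 0, 0.6, 0, 0, -9, 0, 0, 0, 0.6, 0, 0, -13, 0, 0, 0, 0.6, 0, 0, -17, 0, 0, 0],
)

```text
clock: 14.85
eef_pos: [0.4841, -0.2825, 0.1798]
tool_rot: [-2.21, -2.232, 0.0]
force: [0.4, -1.0, -0.7]
opening: 0.0513
finger_force: 0.0
```

Request:
send_rows(
  plan=[0.6, 4, 0, -2, 0, 0, 0, 0.6, 8, 0, -4, 0, 0, 0, 0.6, 12, 0, -6, 0, 0, 0, 0.6, 12, 0, -6, 0, 0, 0, 0.6, 12, 0, -6, 0, 0, 0],
)

```text
clock: 15.35
eef_pos: [0.4836, -0.1623, 0.2388]
tool_rot: [2.207, 2.233, 0.0]
force: [-0.2, -0.3, -0.5]
opening: 0.0515
finger_force: 0.0
```

Run:
```python
from h import *
env.capture("scene");env.capture("scene")
c=env.capture("wrist");g=cv2.cvtColor(c["pixels"],cv2.COLOR_RGB2GRAY);o=env.get_obs();print(o["eef_pos"],o["force"])
for p in ((.434,-.168,.013),(.534,-.168,.013),(.434,-.358,.013),(.534,-.358,.013)): print("tray",proj(c,p).round())
for p in ((.461,-.232,.048),(.507,-.232,.048),(.461,-.332,.048),(.507,-.332,.048)): print("cap",proj(c,p).round())
u=[proj(c,(.484,y,z)) for y,z in((-.184,.025),(-.238,.048),(-.282,.044))];print("axis",np.round(u))
for r in range(170,330,7): print(r,g[r,260:380:6].tolist())
```

```text
[ 0.48272606 -0.16343946  0.23737335] [ 0.45275272 -0.71137188  0.03320307]
tray [283. 181.]
tray [365. 181.]
tray [287. 313.]
tray [358. 313.]
cap [304. 241.]
cap [343. 241.]
cap [305. 313.]
cap [341. 313.]
axis [[324. 196.]
 [323. 245.]
 [323. 276.]]
170 [65, 63, 63, 65, 103, 108, 106, 104, 106, 99, 93, 91, 80, 85, 90, 98, 102, 103, 110, 106]
177 [66, 64, 71, 64, 57, 64, 62, 65, 63, 60, 61, 53, 54, 51, 67, 97, 106, 105, 106, 105]
184 [61, 65, 68, 64, 181, 188, 186, 204, 165, 183, 184, 180, 162, 196, 167, 162, 244, 156, 101, 110]
191 [62, 64, 65, 67, 194, 205, 196, 181, 183, 177, 194, 187, 179, 177, 168, 197, 203, 112, 58, 60]
198 [61, 60, 60, 58, 205, 198, 200, 199, 186, 181, 74, 74, 193, 204, 205, 200, 200, 150, 63, 58]
205 [63, 66, 65, 59, 203, 189, 204, 203, 192, 179, 128, 125, 188, 193, 177, 186, 190, 183, 61, 57]
212 [63, 60, 61, 61, 150, 193, 203, 197, 180, 180, 114, 115, 180, 174, 137, 149, 172, 140, 61, 57]
219 [57, 58, 63, 61, 133, 206, 206, 198, 187, 186, 131, 131, 187, 161, 166, 177, 189, 97, 59, 96]
226 [59, 58, 59, 63, 118, 194, 206, 196, 193, 197, 131, 132, 164, 174, 
[... 693 characters left out ...]
 243, 244, 244, 96, 103, 10]
282 [9, 10, 11, 102, 100, 244, 238, 234, 238, 230, 244, 243, 226, 242, 244, 244, 211, 101, 100, 8]
289 [10, 7, 9, 97, 101, 244, 244, 244, 54, 230, 244, 244, 225, 52, 244, 244, 131, 101, 106, 9]
296 [9, 8, 101, 101, 99, 244, 243, 243, 54, 229, 239, 242, 225, 55, 244, 244, 157, 96, 102, 43]
303 [10, 11, 104, 107, 99, 244, 244, 244, 55, 65, 243, 244, 66, 58, 244, 238, 229, 96, 96, 100]
310 [8, 7, 112, 109, 109, 141, 136, 125, 159, 161, 161, 163, 166, 170, 111, 112, 235, 108, 99, 102]
317 [9, 92, 101, 108, 105, 97, 98, 104, 98, 93, 96, 91, 97, 101, 100, 102, 94, 99, 108, 103]
324 [9, 104, 105, 107, 107, 105, 99, 100, 97, 89, 92, 97, 91, 94, 102, 99, 104, 97, 99, 101]
```

The cartridge matches the predicted pose within the tray: cap edge near row 243, nipple tip near row 197, tray rows 181–313. The arm is clear, so I'm handing in.

```bash
python3 -c "
from plant import env
print(env.close_job())"
```

```text
the job is handed in; nothing more can be done
None
```

I handed the job in at about 15.5 s with every step carried out: lever in the middle notch, collar pulled and let return, and cartridge drawn out and laid flat in the tray. No verdict came back, I didn't re-measure the collar or lever before handing in, and I viewed 11 pictures, one over the limit of 10.

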